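# Seat the antenna tuner and drive its earthing pin home with the mallet

## Robot

A 6-joint arm with a two-finger parallel gripper is mounted at the origin on the work surface. World frame = base frame: x ahead of the robot, y to its left, z up, the work surface at z = 0. Lengths are in m, angles in rad, forces in N, time in s.
With the tool pointing down it reaches from about 0.275 to 0.825 m from the base axis. Payload 4.9 kg.
Tool frame: the origin (TCP) lies midway between the tips of the shut fingers; the grasp point (between the pads) lies 19 mm behind it (bot.grip_depth is the distance from the TCP to the grasp point, in m); z points along the fingers, y is the line along which they close (so a half turn about z gives the same grasp; the last joint's range is limited). The gripper opens to 85 mm and grips with 20 to 120 N. Pads are 22 mm wide; open, the fingers measure 114 mm over their backs; the gripper's body (76 mm by 85 mm) begins 54 mm behind the grasp point. The pads swing forward as they close: fully open they stand 13 mm farther back than shut.
Start: joints at [-1.443, 0.326, -0.193, 1.052, 0, 1.437], TCP at [0.142, -0.531, 0.231] pointing down, gripper open.
Joint ranges: [-2.65, 2.65], [-0.97, 1.79], [-1.3, 1.35], [-1.93, 2.1], [-1.47, 1.37], [-3.14, 3.14]. Speed limits (rad/s): [2.57, 2.57, 3.14, 3.14, 3.14, 3.14].

## Interface

Orientations are given as a unit quaternion [w, x, y, z].
In Python, from cell import bot gives the robot as it stands. Calls block until the motion is done:
- bot.move_pose(position, orientation): joint-space move of the TCP to a pose.
- bot.move_linear(position, speed=0.15, rotation=None, until_force=None): straight line of the TCP; rotation=None keeps the orientation; speed is the mean speed in m/s. With until_force (N) it stops when the force on the tool has changed by that much, and returns True; else False.
- bot.goto_joints(angles): joint-space move.
- bot.set_gripper(opening, grasp_force=None): opening from 0.0 (shut) to 1.0 (fully open); grasp_force is the grip in N (None keeps the last); returns when the fingers have stopped.
- bot.wait(seconds).
- bot.solve_ik(position, orientation): joint angles nearest the present ones, or None.
- bot.camera(name): name is "side" or "top"; returns the picture (384x512x3 uint8, red, green, blue); there is no depth.
- bot.calibration(name): a dict with "mtx" (3x3 intrinsics, pixels), "extrinsics" (4x4, takes a point from world to camera coordinates). Camera axes: x right, y down, z forward; pixel columns grow to the right and rows downward; lengths in m; the calibration is good to about 2 mm. A picture is of the moment at which its call begins. calibration takes no time and is no camera call.
A pose or a line that the arm cannot do raises bot.PlanningError and nothing moves.
- bot.close_job(): hands the job in; it is judged then, once.
Trained networks look in the newest picture that a camera, given by its name, has taken for a name from the list of things; names that differ only in an ending like _2 or _b are one class to them, and where a whole thing is asked for, a point or a joint stands for the part that bears it (a point fixed in the world has none). Each returns a list of dicts, best first, with "confidence" (0 to 1); they miss things now and then, are a little off and sometimes report something else, mostly with a low value. They report only what shows in the picture. A call takes as long as a camera call.
- bot.search_frame(camera, thing): "bbox" ([left, top, width, height] in pixels, round what is visible of it).
Readings, each from a call of its own:
- bot.read_clock(): time.
- bot.read_joint_positions(): joint angles.
- bot.read_joint_vel(): joint speeds.
- bot.read_joint_efforts(): joint torques, N m.
- bot.read_position(): TCP position.
- bot.read_tool_rot(): TCP orientation.
- bot.read_ft_force(): force on the tool from outside, world axes, zero at the start.
- bot.read_moment(): the same for the moment, N m.
- bot.read_gripper_width(): opening from 0.0 (shut) to 1.0 (fully open).
- bot.read_finger_force(): force on a finger pad.
Only numpy, scipy, OpenCV 4.12 (cv2) and the standard library are available. Lean on these libraries where they do the work, as an engineer would, in place of code of your own. Each camera call takes 0.05 s, during which the arm holds its last target. There are 200 camera calls.

## Task

Seat the antenna tuner on the dowels of its sprung shock mount and let go. Then take the mallet and knock the tuner's stiff earthing pin down with a brisk blow, and as many more as it takes, until you feel it bed firmly on the earth stud hidden in the mount, never hitting harder than 45 N; stand the mallet back on its cork pad.

Things in the scene. Friction and masses are not known exactly. Their poses are not given: they have to be found in the camera images.
- tuner: Loose low grey box, 120 (x) x 60 (y) x 38 mm (z), up to 0.95 kg. Origin: centre of the underside, z up. Its steel pin stands out of the top near the +x end; two knobs on the -x end. Underside: two blind 12.2 mm holes, 14 mm deep, at x = -45 and +12 mm (y = 0) for the mount's dowels. Grip it across its 60 mm width.
- lock_pin: Captive earthing pin of the tuner at its x = +42 mm, y = 0: flat 18 mm round steel head on a 12 mm shaft, moving down. Origin: centre of the head's top, 64 to 66 mm above the tuner's underside at the start. Sprung and stiff: moves at about 9 to 11 N, stays where left. Its foot beds on a solid stud in the mount plate 8 to 20 mm below the pin's top position; where differs and is not told.
- mount_plate: Aluminium plate of the shock mount, 200 (x) x 110 (y) x 10 mm, sprung: sinks 1 mm per 12 N. Origin: centre of its top face, about 32 mm above the desk; z up. Two 10 mm steel dowels with tapered tips, 12 mm high, at x = -45 and +12 mm (y = 0); 14 mm hole for the pin's foot, stud inside, at x = +42 mm. The seated tuner has the same origin and x direction.
- mallet: Loose mallet, 0.3 kg: black rubber head, 50 mm diameter, 70 mm high, standing upright on a flat face, with a level wooden handle 20 mm wide, 24 mm high (axis 35 mm above the face, reaching 145 mm from the head's axis along -x). Origin: centre of the head's lower face; z up, handle along -x. Balances about 20 mm from the head's axis.
- mallet_pad: Cork disc fixed to the desk, 110 mm in diameter, 4 mm thick; origin: centre of its underside. The mallet starts standing on it.
- mug: Bystander, to be left alone: white mug, 80 mm across, 95 mm high. Origin: centre of its underside.
- pencil_cup: Bystander, to be left alone: yellow cup of pencils, 72 mm across, 160 mm high with the pencils. Origin: centre of its underside.
- desk_mic: Bystander, to be left alone: desk microphone on a round 96 mm foot, 180 mm high, its head leaning towards the robot. Origin: centre of its underside.

How it is judged:
On the way, in this order (a step that is already met when the one before it is completed fails the run):
1. The tuner is fully seated on the mount's dowels, underside within 2 mm of the plate, with its pin over the plate's hole, and the fingers have let go of it (horizontal distance between tuner and mount_plate below 0.003 m and z of tuner in the frame of mount_plate between -0.003 and 0.002 m and angle between the x axis of tuner and the x axis of mount_plate, either way round below 0.06 rad and x of lock_pin in the frame of mount_plate above 0.03 m and contact force between the fingers and tuner below 0.3 N), for 0.2 s.
2. The mallet strikes the pin: in touch with it, it drives the pin down at over 50 mm/s (contact force between mallet and lock_pin above 2 N and linear speed of lock_pin above 0.05 m/s and horizontal distance between tuner and mount_plate below 0.003 m).
3. The pin is bedded on the stud: the mallet drives it against the stud in the mount with over 14 N there (some 25 N at the mallet) (contact force between lock_pin and mount_plate above 14 N and contact force between mallet and lock_pin above 2 N and horizontal distance between tuner and mount_plate below 0.003 m).
At the end, for the whole second after the job is handed in: Tuner seated on the mount: underside within 2 mm of the plate, centred within 3 mm, pin over its hole. Pin still down, its top under 59 mm above the tuner's underside. Mallet upright on the pad, same face down, head axis within 30 mm of the pad's centre. All released and at rest (horizontal distance between tuner and mount_plate below 0.003 m and z of tuner in the frame of mount_plate between -0.003 and 0.002 m and angle between the x axis of tuner and the x axis of mount_plate, either way round below 0.06 rad and x of lock_pin in the frame of mount_plate above 0.03 m and z of lock_pin in the frame of tuner below 0.059 m and horizontal distance between mallet and mallet_pad below 0.03 m and angle between mallet's own z axis and vertical below 0.1 rad and height (world z) of mallet between 0.001 and 0.008 m and linear speed of each of mallet, tuner below 0.02 m/s); the robot touches nothing.
It fails at once if The gripper or arm pushes on the earthing pin itself (over 2 N): only the mallet may drive it (contact force between any of the fingers, the arm and lock_pin above 2 N).
It fails at once if The mallet hits the tuner or its pin with over 45 N (contact force between mallet and tuner above 45 N).
It fails at once if A listed bystander (mug, pencil cup or desk microphone) is shifted by more than 25 mm (distance of any of mug, pencil_cup, desk_mic from where it was at the start of the episode above 0.025 m).
It also fails if it takes over 54 s, if anything falls off the work surface, if the arm or the gripper's body presses on something with over 40 N, if the wrist force passes 120 N, or if a joint passes its speed limit or range.

## Working session

There is one attempt and no reset: what is moved stays moved. The work goes in short steps, each a Python script; the robot and the scene stay as the last script left them, time stands still between calls to the robot, and variables do not carry over. Pictures are saved under pics/ and viewed, at most 10 in all, crops included, and the job is handed in when it is done.

```bash
ls; mkdir -p pics
python3 - <<'E'
from cell import bot
import cv2,numpy as np
np.set_printoptions(precision=4,suppress=True)
for c in("top","side"):
    im=bot.camera(c); cv2.imwrite(f"pics/{c}0.png",im[:,:,::-1])
    k=bot.calibration(c); print(c,k["mtx"],k["extrinsics"])
    for t in("tuner","lock_pin","mount_plate","mallet","mallet_pad","mug","pencil_cup","desk_mic"):
        print(t,[(np.round(d["bbox"]).tolist(),round(d["confidence"],2)) for d in bot.search_frame(c,t)[:2]])
print(bot.read_clock(),bot.read_tool_rot(),bot.read_ft_force(),bot.grip_depth)
E
```

```text
pics
top [[459.614    0.     254.6663]
 [  0.     459.614  193.6388]
 [  0.       0.       1.    ]] [[ 0.028  -0.9996  0.006  -0.0136]
 [-0.9881 -0.0285 -0.1512  0.6042]
 [ 0.1513 -0.0017 -0.9885  0.9147]
 [ 0.      0.      0.      1.    ]]
tuner [([354.0, 215.0, 49.0, 67.0], 0.9)]
lock_pin [([368.0, 222.0, 8.0, 10.0], 0.59)]
mount_plate [([222.0, 182.0, 83.0, 107.0], 0.85)]
mallet [([108.0, 224.0, 33.0, 81.0], 0.95)]
mallet_pad [([104.0, 208.0, 47.0, 50.0], 0.83)]
mug [([91.0, 126.0, 53.0, 48.0], 0.71)]
pencil_cup [([363.0, 117.0, 52.0, 46.0], 0.83)]
desk_mic [([286.0, 114.0, 42.0, 44.0], 0.62)]
side [[405.3784   0.     259.3   ]
 [  0.     405.3784 191.9232]
 [  0.       0.       1.    ]] [[-0.9825 -0.1862  0.009   0.589 ]
 [-0.1137  0.5606 -0.8202  0.1136]
 [ 0.1477 -0.8069 -0.572   0.9399]
 [ 0.      0.      0.      1.    ]]
tuner []
lock_pin []
mount_plate [([249.0, 180.0, 88.0, 50.0], 0.61)]
mallet [([262.0, 264.0, 92.0, 40.0], 0.96)]
mallet_pad [([248.0, 281.0, 56.0, 43.0], 0.7)]
mug [([149.0, 242.0, 59.0, 68.0], 0.65)]
pencil_cup [([224.0, 115.0, 27.0, 44.0], 0.94)]
desk_mic [([199.0, 129.0, 42.0, 58.0], 0.82)]
0.9 [0.     0.9914 0.1305 0.    ] [0.0946 0.3397 0.2631] 0.0187
```

Run:
```python
import cv2
a=cv2.imread("pics/top0.png")[100:310,80:440]
cv2.imwrite("pics/t.png",cv2.resize(a,(792,462),interpolation=cv2.INTER_CUBIC))
b=cv2.imread("pics/side0.png")[80:340,140:440]
cv2.imwrite("pics/s.png",cv2.resize(b,(690,598),interpolation=cv2.INTER_CUBIC))
```

```text
(no output)
```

View pics/t.png

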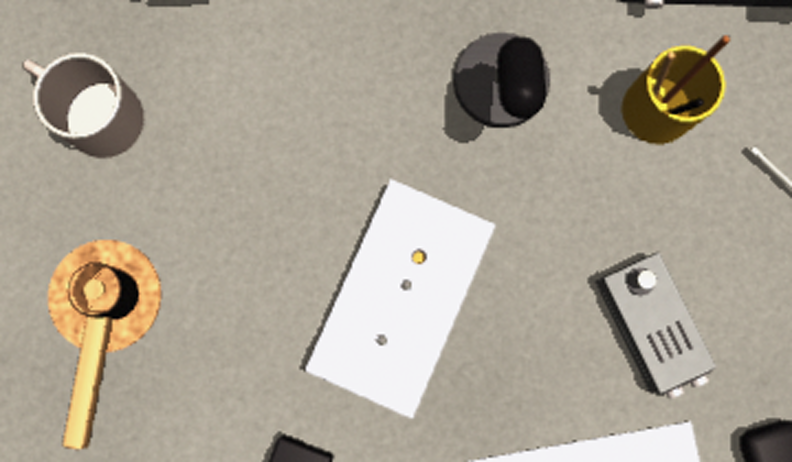

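View pics/s.png

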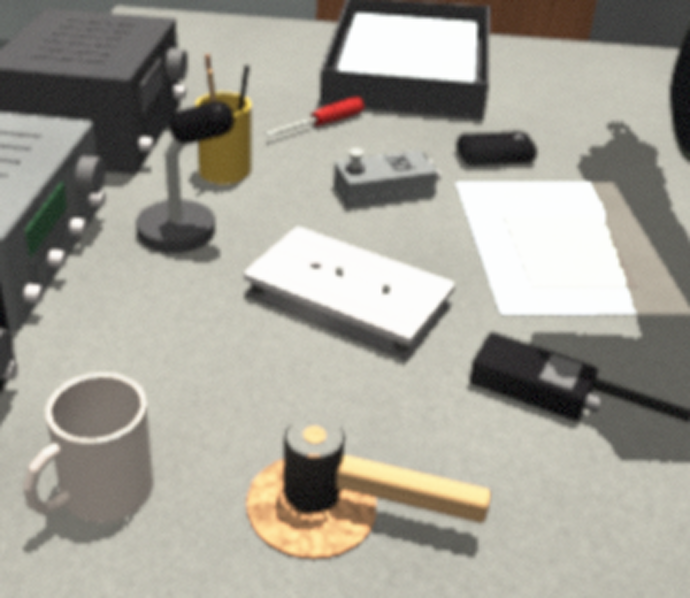

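Top view crop (2.2x, offset 80,100): the plate has its gold hole at (419,257) and dowels at (406,285) and (381,340). The tuner's pin is at (646,280) with its knobs nearest the robot, and the mallet head is at (95,289) with the handle end at (76,447). The mic stands beyond the plate's hole end.

```bash
cat > h.py <<'E'
from cell import bot
import numpy as np, cv2
np.set_printoptions(precision=4,suppress=True)
def ray(cam,uv,z):
    k=bot.calibration(cam);E=np.array(k["extrinsics"]);K=np.array(k["mtx"])
    uv=np.atleast_2d(uv).astype(float)
    d=np.c_[uv,np.ones(len(uv))]@np.linalg.inv(K).T@E[:3,:3]
    C=-E[:3,:3].T@E[:3,3]
    return (C+d*((z-C[2])/d[:,2:3]))[:,:2]
def proj(cam,P):
    k=bot.calibration(cam);E=np.array(k["extrinsics"])
    p=(np.atleast_2d(P)@E[:3,:3].T+E[:3,3])@np.array(k["mtx"]).T
    return p[:,:2]/p[:,2:]
def down(yaw): return [0,np.cos(yaw/2),np.sin(yaw/2),0]
def rot(a): return np.array([[np.cos(a),-np.sin(a)],[np.sin(a),np.cos(a)]])
E
python3 - <<'E'
from h import *
c=lambda *p:(np.array(p)+0.5)/2.2+[80,100]-0.5
im=cv2.imread("pics/top0.png")
# plate
m=(im.min(2)>225).astype(np.uint8)
n,l,s,ce=cv2.connectedComponentsWithStats(m)
i=l[int(320/2.2+100),int(350/2.2+80)]; mm=(l==i).astype(np.uint8)
ct=max(cv2.findContours(mm,0,cv2.CHAIN_APPROX_NONE)[0],key=len)[:,0]
print("plate rect",cv2.minAreaRect(ray("top",ct,.032).astype(np.float32)))
pc=ray("top",c([390,180],[495,225],[412,417],[304,371]),.032);print("corners",pc,pc.mean(0))
h=ray("top",c([419,257]),.030)[0];d=ray("top",c([406,285],[381,340]),.042);print("hole",h,"dow",d)
# tuner
t=ray("top",c([603,277],[657,253],[714,370],[657,392]),.038);print("tuner",t,t.mean(0),np.linalg.norm(np.diff(t,axis=0),axis=1))
p=ray("top",c([646,280]),.065)[0];print("pin",p)
print("mallet",ray("top",c([95,289]),.074),ray("top",c([76,447]),.051))
print("pad",ray("top",c([104.5,295]),.004))
for n,q,z in(("mug",[77,90],.095),("mic",[520,75],.17),("cup",[687,80],.1)):print(n,ray("top",c(q),z))
a=im[195:300,345:415];cv2.imwrite("pics/tt.png",cv2.resize(a,None,fx=5.6,fy=5.6,interpolation=cv2.INTER_CUBIC))
E
```

```text
plate rect ((0.5206031799316406, -0.014212638139724731), (0.10915298759937286, 0.19974872469902039), 67.75794219970703)
corners [[ 0.6327 -0.0006]
 [ 0.5916 -0.1028]
 [ 0.4084 -0.0273]
 [ 0.448   0.0752]] [ 0.5202 -0.0139]
hole [ 0.5589 -0.0305] dow [[ 0.5308 -0.0184]
 [ 0.4787  0.0037]]
tuner [[ 0.544  -0.2053]
 [ 0.5683 -0.2569]
 [ 0.4597 -0.3089]
 [ 0.4379 -0.2552]] [ 0.5025 -0.2566] [0.0571 0.1205 0.058 ]
pin [ 0.5399 -0.239 ]
mallet [[0.5167 0.265 ]] [[0.3742 0.2785]]
pad [[0.5155 0.275 ]]
mug [[0.6966 0.2885]]
mic [[ 0.7009 -0.107 ]]
cup [[ 0.7212 -0.2694]]
```

View pics/tt.png

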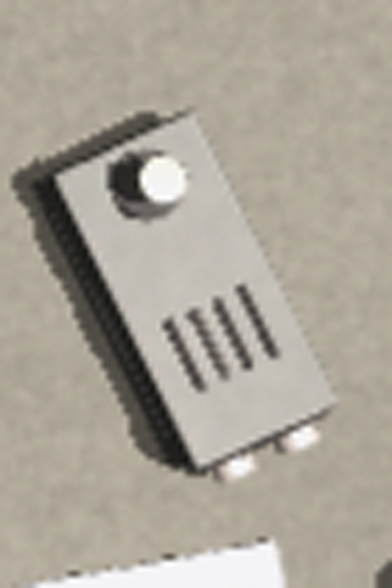

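The pin's top shows at (163,180) in the 5.6x crop, and the tuner's top corners at (58,180), (195,112), (335,408) and (203,468).

Run:
```python
from h import *
c=lambda *p:(np.array(p)+0.5)/5.6+[345,195]-0.5
t=ray("top",c([58,180],[195,112],[335,408],[203,468]),.038);print(t,np.linalg.norm(np.diff(t,axis=0),axis=1))
v=(t[0]+t[1]-t[2]-t[3]);yaw=np.arctan2(v[1],v[0]);cen=t.mean(0)
pin=ray("top",c([163,180]),.065)[0]
print("yaw",yaw,"cen",cen,"pin",pin,"pin local",rot(-yaw)@(pin-cen))
for y in(yaw,yaw+np.pi,yaw-np.pi):print(bot.solve_ik([*cen,.006],down(y)))
py=np.radians(-22.24)
for y in(py,py+np.pi):print(bot.solve_ik([.52,-.014,.06],down(y)))
```

```text
[[ 0.5417 -0.2076]
 [ 0.5687 -0.2591]
 [ 0.4606 -0.3092]
 [ 0.4375 -0.2603]] [0.0581 0.1191 0.0541]
yaw 0.45114324030218467 cen [ 0.5021 -0.2591] pin [ 0.5405 -0.2397] pin local [0.043  0.0007]
[-0.6069  0.598  -0.4119  0.5609  0.      2.0835]
[-0.6069  0.598  -0.4119  0.5609  0.     -1.0581]
[-0.6069  0.598  -0.4119  0.5609  0.     -1.0581]
[-0.1689  0.4556 -0.4927  0.6225  0.     -2.9223]
[-0.1689  0.4556 -0.4927  0.6225  0.      0.2193]
```

```bash
cat >> h.py <<'E'
TY=0.4511; TC=np.array([.5023,-.2588]); PY=np.radians(-22.24); PC=np.array([.5206,-.0142]); G=np.array([-.005,0])
E
python3 - <<'E'
from h import *
g=TC+rot(TY)@G; q=down(TY+np.pi)
bot.move_pose([*g,.10],q)
bot.move_linear([*g,.006],speed=.1)
bot.set_gripper(0.0,100)
print(bot.read_gripper_width(),bot.read_finger_force(),bot.read_ft_force())
bot.move_linear([*g,.13],speed=.15)
print(bot.read_ft_force(),bot.read_moment())
p=PC+rot(PY)@G
bot.move_pose([*p,.10],down(PY+np.pi))
print(bot.read_position(),bot.read_clock(),bot.read_gripper_width())
im=bot.camera("side");cv2.imwrite("pics/side1.png",im[:,:,::-1])
a=im[120:270,190:390,::-1];cv2.imwrite("pics/s1.png",cv2.resize(a,None,fx=4,fy=4,interpolation=cv2.INTER_CUBIC))
E
```

```text
0.6831264609687344 110.50866882316768 [-0.9157  0.6722  5.5534]
[ 0.343   0.1103 -9.3383] [-0.0604  0.1079 -0.0191]
[ 0.5161 -0.0128  0.0998] 6.65 0.6810374359505832
```

View pics/s1.png

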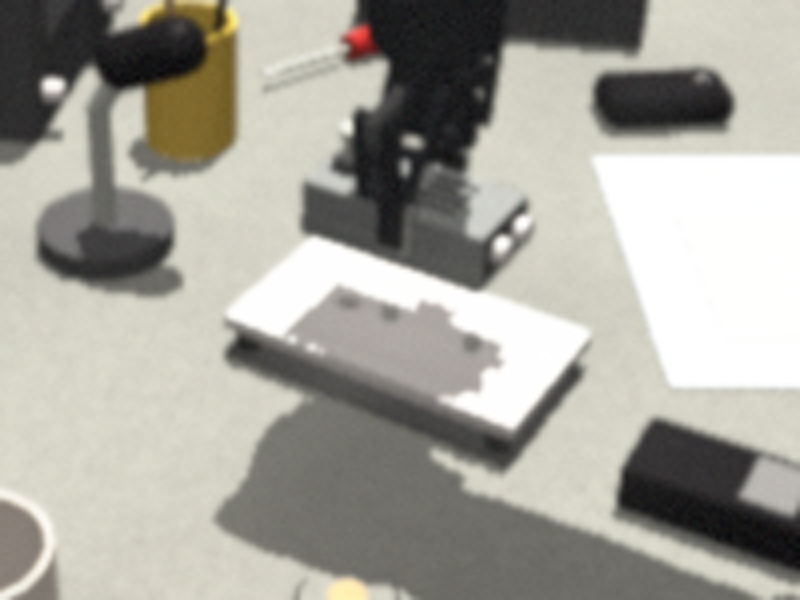

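The tuner is held level above the plate. Its lower corners show at about (303,225) and (487,284), and the plate's corners at (228,318), (315,238), (590,335) and (512,432). Compare these with predictions.

Run:
```python
from h import *
f=lambda P:(proj("side",P)-[190,120]+.5)*4-.5
L=np.array([[.06,.03],[-.06,.03],[.1,.055],[.1,-.055],[-.1,-.055],[-.1,.055]])
W=np.array([.5161,-.0128])-rot(PY)@G+(L@rot(PY).T)
z=[.094,.094,.032,.032,.032,.032]
pr=f(np.c_[W,z]);ob=np.array([[303,225],[487,284],[228,318],[315,238],[590,335],[512,432]])
print(np.c_[pr,ob,ob-pr])
c1=lambda p:(np.array(p)+.5)/4+[190,120]-.5
o=ray("side",c1(ob[:2]),.094)@rot(PY); e=ray("side",c1(ob[2:]),.032)@rot(PY); w=W@rot(PY)
print("err local tuner",o-w[:2],"\nplate",e-w[2:])
```

```text
[[302.3803 230.1229 303.     225.       0.6197  -5.1229]
 [479.7057 293.3366 487.     284.       7.2943  -9.3366]
 [225.4275 312.0451 228.     318.       2.5725   5.9549]
 [317.9733 232.7715 315.     238.      -2.9733   5.2285]
 [592.37   330.3333 590.     335.      -2.37     4.6667]
 [513.479  425.1478 512.     432.      -1.479    6.8522]]
err local tuner [[ 0.0028 -0.0051]
 [ 0.0008 -0.0107]] 
plate [[-0.0049  0.0044]
 [-0.0017  0.0066]
 [-0.0008  0.0053]
 [-0.002   0.006 ]]
```

Run:
```python
from h import *
im=cv2.imread("pics/side1.png")[120:240,240:340]
im=cv2.resize(im,None,fx=5,fy=5,interpolation=cv2.INTER_CUBIC)
f=lambda P:((proj("side",P)-[240,120]+.5)*5-.5)
def w(l,c,z): return np.c_[c+np.array(l)@rot(PY).T,np.full(len(l),z)]
c=np.array([.5161,-.0128])-rot(PY)@G
R=lambda a,b:[[a,b],[-a,b],[-a,-b],[a,-b]]
for P,col in((w(R(.06,.03),c,.094),(0,0,255)),(w(R(.06,.03),c,.132),(0,0,255)),(w(R(.1,.055),PC,.032),(255,0,0))):
    cv2.polylines(im,[np.round(f(P)).astype(int)],True,col,1)
for P in (w([[.042,0]],c,.159),w([[.042,0],[.012,0],[-.045,0]],PC,.032)):
    for u in f(P):cv2.circle(im,tuple(np.round(u).astype(int)),4,(0,255,0),1)
cv2.imwrite("pics/ov.png",im)
```

```text
(no output)
```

View pics/ov.png

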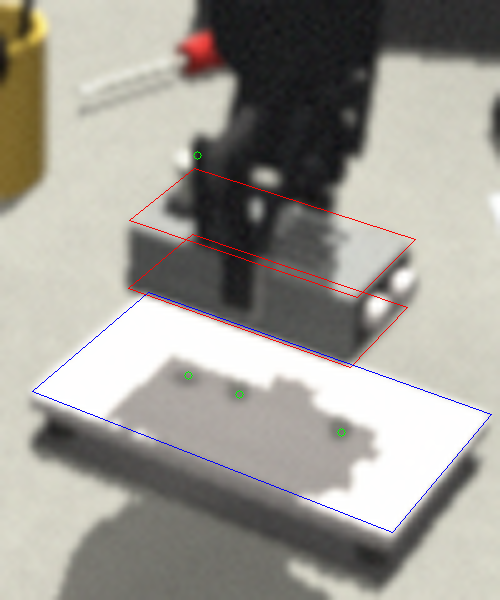

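The overlay matches: dowel and hole marks sit on the dark spots, the tuner box outline fits, and the pin's visible left part at (182,158) agrees with its predicted centre at (197,156). Lower it.

Run:
```python
from h import *
p=PC+rot(PY)@G
bot.move_linear([*p,.056],speed=.1)
bot.wait(.2);f0=bot.read_ft_force();print(f0,bot.read_position(),bot.read_moment())
r=bot.move_linear([*p,.034],speed=.02,until_force=8)
print(r,bot.read_position(),bot.read_ft_force()-f0,bot.read_moment(),bot.read_clock())
```

```text
[-0.297   0.1067 -9.6795] [ 0.5168 -0.0125  0.0568] [0.001  0.0868 0.0379]
True [ 0.5157 -0.0121  0.0376] [ 0.926   1.2889 14.2202] [-0.1143 -0.2578  0.0043] 8.3417
```

Lateral forces are small and the height matches full seating. Release, retreat and check from both cameras.

Run:
```python
from h import *
bot.set_gripper(1.0)
p=bot.read_position()
bot.move_linear([p[0],p[1],.16],speed=.15)
bot.move_pose([.42,.16,.22],down(-.1+np.pi))
ims=[]
for c in("top","side"):
    im=bot.camera(c)[:,:,::-1].copy()
    for zt,col in((.032,(0,0,255)),(.070,(0,0,255))):
        L=np.array([[.06,.03],[-.06,.03],[-.06,-.03],[.06,-.03]])
        u=proj(c,np.c_[PC+L@rot(PY).T,np.full(4,zt)])
        if c=="side": u0=u
        ims.append((c,u,col))
    o=np.array([205,165] if c=="top" else [235,140]);w=im[o[1]:o[1]+130,o[0]:o[0]+110]
    w=cv2.resize(w,None,fx=3.6,fy=3.6,interpolation=cv2.INTER_CUBIC)
    f=lambda u:np.round((u-o+.5)*3.6-.5).astype(int)
    for cc,u,col in ims:
        if cc==c: cv2.polylines(w,[f(u)],True,col,1)
    u=f(proj(c,[[*(PC+rot(PY)@[.042,0]),.097]]))[0];cv2.circle(w,tuple(u),4,(0,255,0),1)
    globals()[c]=w
cv2.imwrite("pics/seat.png",np.hstack([top,side]));print(bot.read_clock())
```

```text
10.6417
```

View pics/seat.png

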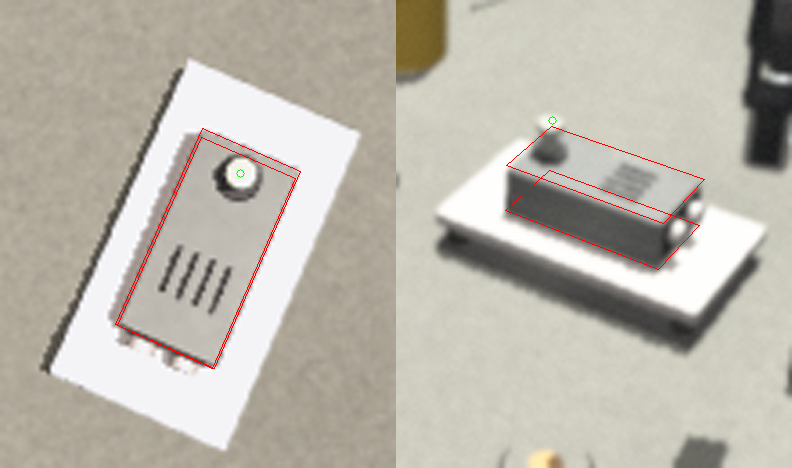

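It is seated, with both the outline and the pin matching (top pin at (240,173), on the mark). Now take the mallet.

```bash
cat >> h.py <<'E'
MY=-.0945; MH=np.array([.5167,.265]); GM=np.array([-.041,0]); PIN=PC+rot(PY)@[.042,0]
E
python3 - <<'E'
from h import *
g=MH+rot(MY)@GM
bot.move_pose([*g,.12],down(MY+np.pi))
bot.set_gripper(.7)
bot.move_linear([*g,.019],speed=.12)
bot.set_gripper(0.0,120)
print(bot.read_gripper_width(),bot.read_finger_force())
bot.move_linear([*g,.2],speed=.2)
s=PIN+GM; bot.move_pose([*s,.18],down(np.pi))
bot.move_linear([*s,.125],speed=.12); bot.wait(.2)
f0=bot.read_ft_force();print(f0,bot.read_moment(),bot.read_position())
r=bot.move_linear([*s,.100],speed=.01,until_force=3)
print(r,bot.read_position(),bot.read_ft_force()-f0,bot.read_clock())
im=bot.camera("side")[140:290,200:400,::-1];cv2.imwrite("pics/m.png",cv2.resize(im,None,fx=3,fy=3,interpolation=cv2.INTER_CUBIC))
E
```

```text
0.2145180009832037 116.82762265205383
[-0.3925 -0.1936 -2.6685] [-0.0066  0.0872  0.0154] [ 0.5193 -0.0301  0.1259]
True [ 0.5183 -0.0301  0.1105] [ 0.9378 -0.5485  5.4738] 17.6083
```

View pics/m.png

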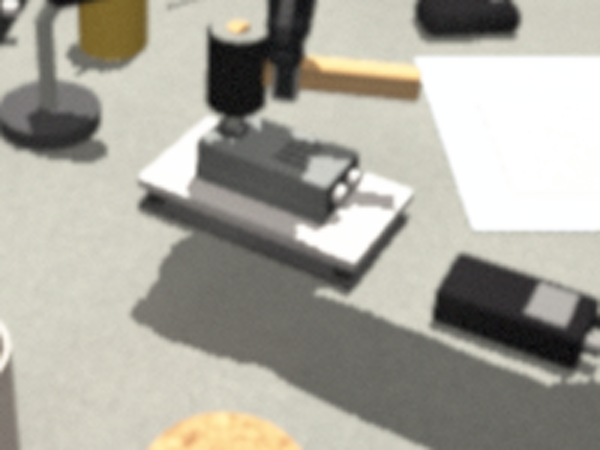

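The mallet head rests squarely on the pin (head bottom at about (235,112) over the pin). Strike briskly to a fixed depth short of the earliest stud position, with a force guard.

Run:
```python
from h import *
s=PIN+GM
bot.move_linear([*s,.136],speed=.1); bot.wait(.2)
f0=bot.read_ft_force()
r=bot.move_linear([*s,.1042],speed=.14,until_force=25)
print(r,bot.read_position(),bot.read_ft_force()-f0)
bot.wait(.2);print(bot.read_position(),bot.read_ft_force()-f0,bot.read_clock())
bot.move_linear([*s,.118],speed=.1); bot.wait(.2)
f0=bot.read_ft_force()
r=bot.move_linear([*s,.100],speed=.015,until_force=3)
print(r,bot.read_position(),bot.read_ft_force()-f0,bot.read_clock())
```

```text
False [ 0.5177 -0.03    0.1039] [ 1.7883 -0.1724  0.0316]
[ 0.518  -0.03    0.1044] [ 0.5461 -0.0326 -0.621 ] 18.85
True [ 0.5182 -0.0301  0.1025] [ 1.9054 -0.5443  6.0018] 20.275
```

Run:
```python
from h import *
s=PIN+GM
bot.move_linear([*s,.106],speed=.05); bot.wait(.2)
f0=bot.read_ft_force();print(f0)
r=bot.move_linear([*s,.080],speed=.012,until_force=31)
p=bot.read_position();print(r,p,bot.read_ft_force()-f0,bot.read_moment(),bot.read_tool_rot(),bot.read_clock())
```

```text
[-0.2874 -0.5864 -2.6594]
True [ 0.5183 -0.0301  0.0967] [-6.09    2.0222 19.8392] [0.186  0.6334 0.0045] [-0.0029 -0.0002  1.      0.0003] 21.8917
```

Run:
```python
from h import *
s=PIN+GM; f0=np.array([-.29,-.59,-2.66])
z=bot.read_position()[2]
for i in range(14):
    z-=.0005; r=bot.move_linear([*s,z],speed=.01,until_force=12)
    f=bot.read_ft_force()-f0; print(r,round(z,4),bot.read_position()[2],f,bot.read_clock())
    if f[2]>33: break
```

```text
False 0.0962 0.09758905992250184 [-5.6481  0.9423 13.6982] 22.2667
False 0.0957 0.09730159154792378 [-5.8977  0.5561 15.3306] 22.5167
False 0.0952 0.097071355999658 [-6.7795  1.5242 17.634 ] 22.7667
False 0.0947 0.09682989420996244 [-8.3636  1.4585 19.3659] 23.0167
False 0.0942 0.09659309438610383 [-8.7857  2.3571 22.8989] 23.2667
False 0.0937 0.09632369701762093 [-9.958   1.366  24.7454] 23.5167
False 0.0932 0.0960770733267261 [-11.448    2.5796  26.8641] 23.7667
False 0.0927 0.09579579874132348 [-12.0412   1.1496  28.9444] 24.0167
False 0.0922 0.09555695150801055 [-13.1831   2.0723  31.8177] 24.2667
False 0.0917 0.09526064941876014 [-12.4528   2.5517  33.5532] 24.5167
```

33 N is held without the pin giving, so it is bedded. Return the mallet.

Run:
```python
from h import *
s=PIN+GM
bot.move_linear([*s,.20],speed=.1)
d=np.array([.516,.270])+rot(MY)@GM
bot.move_pose([*d,.10],down(MY+np.pi))
bot.move_linear([*d,.032],speed=.1); bot.wait(.2)
print(bot.read_ft_force())
r=bot.move_linear([*d,.012],speed=.015,until_force=6)
print(r,bot.read_position(),bot.read_ft_force(),bot.read_moment(),bot.read_clock())
a=bot.camera("side")[210:340,210:390,::-1]
cv2.imwrite("pics/back.png",cv2.resize(a,None,fx=4,fy=4,interpolation=cv2.INTER_CUBIC))
```

```text
[-0.0006  0.437  -2.8043]
True [0.475  0.2738 0.0199] [ 0.4931 -0.6951  5.0181] [-0.0107 -0.0454 -0.023 ] 28.8417
```

View pics/back.png

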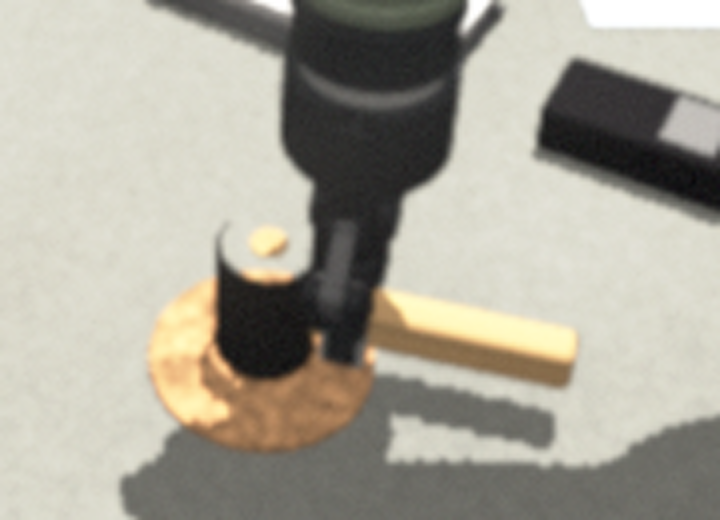

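The mallet stands upright on the pad (head base at about (265,370), well inside the disc) at its pick-up height. Release, retreat and do a final check.

Run:
```python
from h import *
bot.set_gripper(.7)
p=bot.read_position()
bot.move_linear([p[0],p[1],.2],speed=.15)
bot.move_pose([.30,.16,.25],down(np.pi)); bot.wait(.3)
print(bot.read_clock(),bot.read_ft_force())
t=bot.camera("top")[160:310,90:320,::-1];s=bot.camera("side")[140:340,210:390,::-1]
t=cv2.resize(t,None,fx=1.9,fy=1.9,interpolation=cv2.INTER_CUBIC);s=cv2.resize(s,None,fx=1.9,fy=1.9,interpolation=cv2.INTER_CUBIC)
o=np.zeros((380,t.shape[1]+s.shape[1],3),np.uint8);o[:t.shape[0],:t.shape[1]]=t;o[:,t.shape[1]:][:s.shape[0]]=s
cv2.imwrite("pics/fin.png",o)
```

```text
31.8833 [-0.3905 -0.2926 -0.662 ]
```

View pics/fin.png

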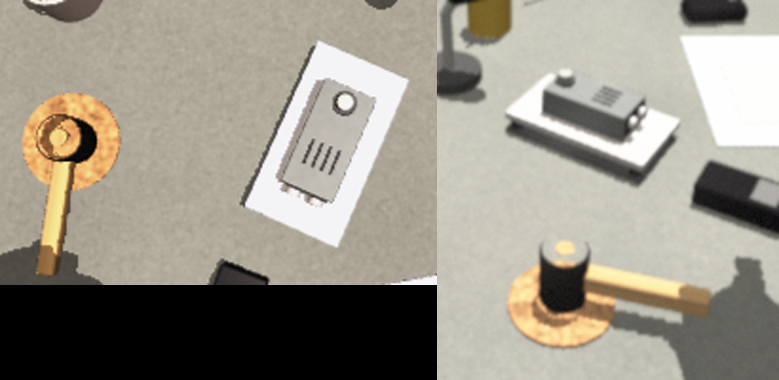

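The tuner is seated with its pin low (side view (566,77)). The mallet stands upright on the pad at about (60,138) in the top view, and the bystanders in view have not moved.

```bash
python3 -c "
from cell import bot
print(bot.close_job())"
```

```text
the job is handed in; nothing more can be done
None
```

The job is handed in at about 32 s of the 54 s: the tuner is seated and released, the mallet is back upright on its pad, and the pin was struck once, then bedded by a slow mallet press (33 N held) rather than by more blows; peak force in that blow wasn't recorded, and no verdict came back.

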